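# Line up the bench pots by height on the storage ledge

## Robot

A 6-joint arm with a two-finger parallel gripper is mounted at the origin on a cart in front of the work surface, level with it; the furniture and walls round the work are solid. World frame = base frame: x ahead of the robot, y to its left, z up, the work surface at z = 0. Lengths are in m, angles in rad, forces in N, time in s.
With the tool pointing down it reaches from about 0.35 to 0.775 m from the base axis. Payload 7.3 kg.
Tool frame: the origin (TCP) lies midway between the tips of the shut fingers; the grasp point (between the pads) lies 19 mm behind it (robot.tcp_to_grasp is the distance from the TCP to the grasp point, in m); z points along the fingers, y is the line along which they close (so a half turn about z gives the same grasp; the last joint's range is limited). The gripper opens to 92 mm and grips with 3 to 60 N. Pads are 19 mm wide; open, the fingers measure 130 mm over their backs; the gripper's body (75 mm by 190 mm) begins 47 mm behind the grasp point.
Start: joints at [-1.459, 0.342, 1.524, -0, 1.275, -0.146], TCP at [0.134, -0.508, 0.227] pointing down, gripper open.
Joint ranges: [-2.53, 2.53], [-0.77, 2.02], [0.04, 2.7], [-1, 4.14], [0.28, 2.66], [-3.11, 3.11]. Speed limits (rad/s): [2.57, 2.57, 3.14, 3.14, 3.14, 3.14].

## Interface

Orientations are given as [roll, pitch, yaw] about the fixed x, y, z axes, in that order (R = Rz(yaw) Ry(pitch) Rx(roll)).
In Python, from cell import readout, cams, ticket, robot gives the robot as it stands. The module is installed in compiled form; this text tells all that it offers.
- The arm moves only by the tool jog_arm, never from a script. Its argument "plan" is a list of rows, each a list of 5 numbers: the shift along the world's x, y, z each as a share of 0.08 m, from -1 to 1, then the turn about the world's z as a share of 90 degrees, from -1 to 1, then the opening, from -1 (shut) to 1 (fully open). A call has 1 to 12 rows; each row is the pose to reach, as a shift and turn from the pose commanded when the call began; what a row does not reach only later rows make up. A row lasts 1/10 s, in which the tool goes at most 50 mm and 8.59 degrees, less where a joint would pass 70% of its speed; a pose out of reach is approached as far as the arm can. A call with a number of a shift or a turn outside -1 to 1 is refused whole. A call with a gripper value outside its range is refused whole. The fingers move at their own pace and stop on an object; "squeeze" is the grip in N (left out, the last holds). Time passes only in rows, so rows that repeat a pose let the fingers close. It gives the time, the measured TCP pose, the force, the opening and the grip force at its end, in the units of the state.
- readout.observe(): the state, without advancing time (a new reading comes with each control period).
- cams.read_camera(name): name is "scene" or "side" or "wrist"; returns the picture (400x640x3 uint8, blue, green, red); there is no depth.
- cams.calibration(name): a dict with "K" (3x3 intrinsics, pixels), "world_from_camera" (4x4, takes a point from camera to world coordinates). Camera axes: x right, y down, z forward; pixel columns grow to the right and rows downward; lengths in m; the calibration is good to about 2 mm. A picture is of the moment at which its call begins: read the wrist's pose just before it. calibration takes no time and is no camera call; for the wrist camera it gives the pose at the moment of the call.
- ticket.hand_in(): hands the job in; it is judged then, once.
The state is a dict: "time": time; "qpos": joint angles; "qvel": joint speeds; "joint_efforts": joint torques, N m; "tool_pos": TCP position; "tool_rot": TCP orientation; "contact_force": force on the tool from outside, world axes, zero at the start; "torque": the same for the moment, N m; "opening": finger opening in m; "grip_force": force on a finger pad.
Only numpy, scipy, OpenCV 4.12 (cv2) and the standard library are available. Lean on these libraries where they do the work, as an engineer would, in place of code of your own. Each camera call takes 0.05 s, during which the arm holds its last target. There are 200 camera calls.

## Task

Put the four lidded pots on the storage ledge in order of height, one upright in the middle of each round pad: the tallest on the pad next to the upright steel end plate, then each shorter one in turn, so that the shortest stands at the other end. Leave the small blue box, the tape roll and the caliper behind the ledge where they lie.

Things in the scene. Friction and masses are not known exactly. Their poses are not given: they have to be found in the camera images.
- grease_pot: Squat white pot with a white lid and a blue band, 48 mm in diameter and 34 mm tall, round all about and of one width from foot to lid, standing upright, loose, about 0.1 kg. Origin at the centre of its underside, z up through the lid.
- flux_jar: Small brown jar with a black lid, 42 mm in diameter and 40 mm tall, round all about and of one width from foot to lid, standing upright, loose, about 0.1 kg. Origin at the centre of its underside, z up through the lid.
- bolt_pot: White pot with a red lid, 52 mm in diameter and 58 mm tall, round all about and of one width from foot to lid, standing upright, loose, about 0.1 kg. Origin at the centre of its underside, z up through the lid.
- paste_jar: Slim grey jar with a white lid and a paper band, 46 mm in diameter and 68 mm tall, round all about and of one width from foot to lid, standing upright, loose, about 0.1 kg. Origin at the centre of its underside, z up through the lid.
- ledge: Flat aluminium bar fixed to the bench, 76 mm wide (its x), 390 mm long (its y) and 14 mm high, with four round dark rubber pads (60 mm across, flush) in a row along its top. Origin at the centre of its underside, y along the bar, z up; the pads' centres are at x = 0 and y = -127.5, -42.5, +42.5 and +127.5 mm, their tops at z = 14 mm.
- end_plate: Upright steel plate fixed on one end of the ledge (which end differs from start to start), 66 mm wide across the bar, 6 mm thick, standing 44 mm above the ledge's top. Origin at the centre of its foot, on the ledge's top and centre line, 184 mm from the ledge's centre, so 56.5 mm beyond the pad next to it. The other end bears only a flat steel strip 4 mm high.
- term_box: Small blue lidded parts box with a clear top, 52 x 68 x 22 mm, loose, behind the ledge: a bystander. Origin at the centre of its underside.
- tape_roll: Black roll of tape lying flat, 59 mm across and 19 mm high, loose, behind the ledge: a bystander. Origin at the centre of its underside.
- caliper: Steel caliper lying flat, 58 x 193 x 8 mm, long along its y, loose, behind the ledge: a bystander. Origin at the centre of its underside.
Mind the look-alikes: they are no part of the job. Leave any brown look-alike of the paste_jar alone. Leave any purple look-alike of the bolt_pot alone.

How it is judged:
By the outcome, as a careful person would: the job done as asked, in the order asked, and still so for the second after the job is handed in, with the robot touching nothing.
It also fails if it takes over 96 s, if anything falls off the work surface, if the arm or the gripper's body presses on something with over 40 N, if the wrist force passes 120 N, or if a joint passes its speed limit or range.

## Working session

There is one attempt and no reset: what is moved stays moved. The work goes in short steps, Python scripts to look and compute and a tool call to move; the robot and the scene stay as the last step left them, time stands still between calls to the robot, and variables do not carry over. Pictures are saved under pics/ and viewed, at most 14 in all, crops included, and the job is handed in when it is done.

Besides the shell and the picture viewer there is one more tool, called after "Call:" in YAML: its name, and indented under it one key for each argument. jog_arm: Moves the arm, as the interface text tells. Shift numbers are shares of 0.08 m and turn numbers shares of 90 degrees, none past 1 either way. Its arguments: {"type":"object","properties":{"plan":{"type":"array"},"squeeze":{"type":"number"}},"required":["plan"]}

```bash
mkdir -p pics; python3 - <<'E'
from cell import readout,cams,robot
import cv2
s=readout.observe();print(s['time'],s['tool_pos'],s['tool_rot'],s['opening'])
for n in("scene","side"):
    cv2.imwrite(f"pics/{n}0.png",cams.read_camera(n)); c=cams.calibration(n); print(n,c['K'],c['world_from_camera'].round(3))
E
```

```text
0.0 [ 0.13380821 -0.50725454  0.2260599 ] [-3.14010964e+00 -2.15916413e-04  2.57759604e-01] 0.0922910756236605
scene [[502.03839669   0.         318.30364161]
 [  0.         502.03839669 202.87618395]
 [  0.           0.           1.        ]] [[-0.558  0.72  -0.412  1.104]
 [ 0.83   0.494 -0.261  0.277]
 [ 0.015 -0.488 -0.873  1.132]
 [ 0.     0.     0.     1.   ]]
side [[367.61827715   0.         320.93586926]
 [  0.         367.61827715 202.70797257]
 [  0.           0.           1.        ]] [[ 0.887  0.298 -0.352  0.9  ]
 [ 0.461 -0.592  0.661 -0.672]
 [-0.012 -0.749 -0.663  0.643]
 [ 0.     0.     0.     1.   ]]
```

View pics/scene0.png

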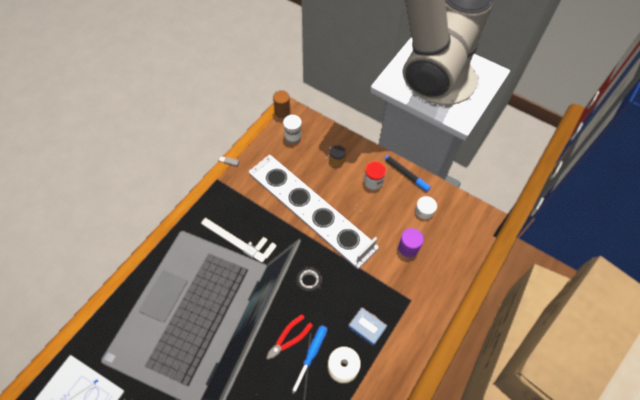

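View pics/side0.png

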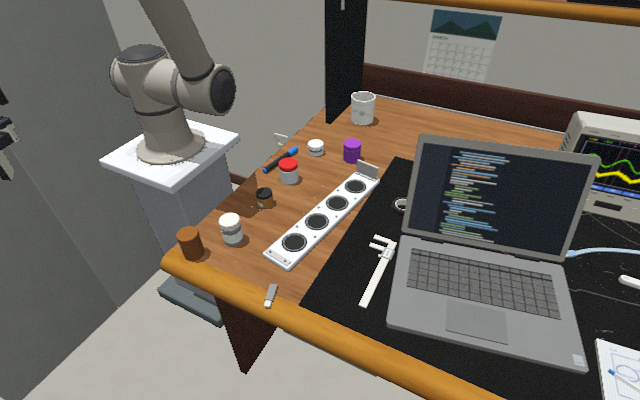

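The scene view shows the brown look-alike at (282,102), paste_jar (292,127), flux_jar (338,153), bolt_pot (375,172), grease_pot (426,208) and the purple look-alike at (411,242). White mug and white roll are other white things. The end plate stands at the ledge's (367,250) end; the side view agrees. Next, one close crop to check.

```bash
python3 - <<'E'
import cv2,numpy as np
a=cv2.imread("pics/scene0.png")[85:275,230:450]; b=cv2.imread("pics/side0.png")[125:275,170:390]
a=cv2.resize(a,None,fx=3.15,fy=3.15,interpolation=cv2.INTER_CUBIC);b=cv2.resize(b,None,fx=3.6,fy=3.6,interpolation=cv2.INTER_CUBIC)
cv2.imwrite("pics/a.png",a[:600]);cv2.imwrite("pics/b.png",b)
E
```

```text
(no output)
```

View pics/a.png

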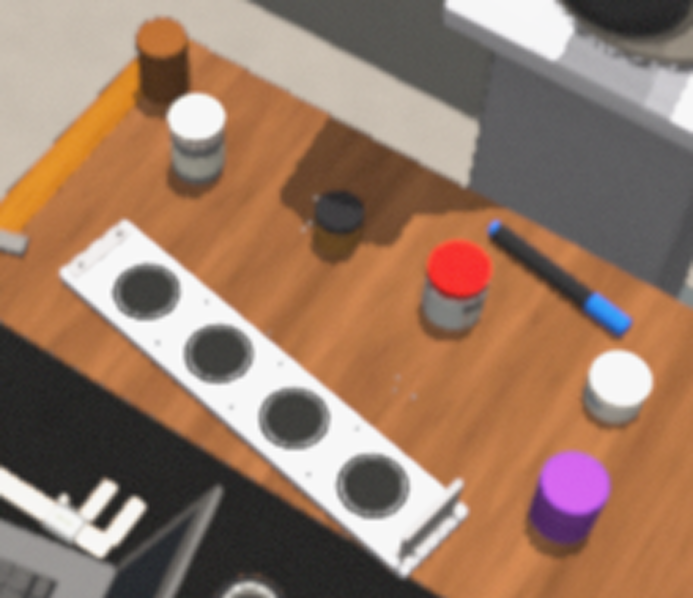

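View pics/b.png

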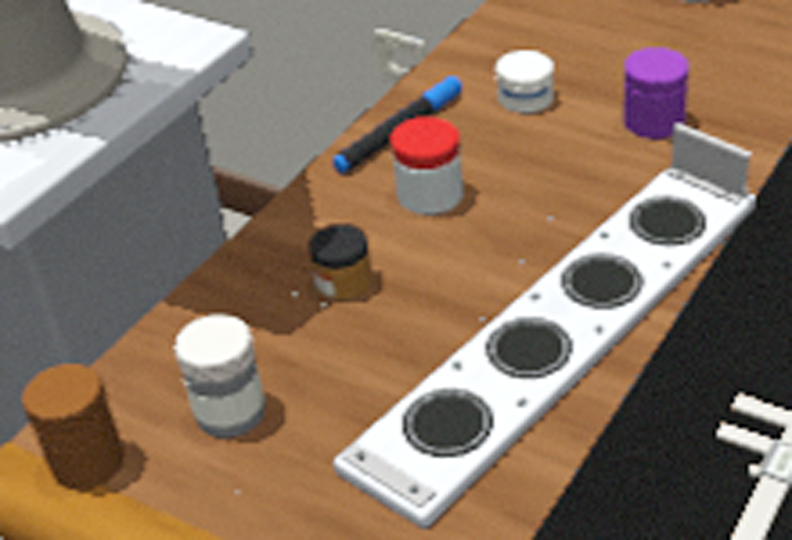

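The crops confirm the choice: white-lid grey jar (197,115 in crop a), black-lid flux (339,208), red-lid bolt pot (459,267), blue-banded grease pot (619,382), and the end plate beyond the pad at (373,485). I'll cast rays from both views and compare them.

```bash
cat > h.py <<'E'
import numpy as np
from cell import cams
def ray(n,p,z,c=None):
    c=c or cams.calibration(n);T=c['world_from_camera'];d=T[:3,:3]@np.linalg.solve(c['K'],[p[0],p[1],1]);o=T[:3,3]
    return (o+d*(z-o[2])/d[2])[:2]
E
python3 - <<'E'
from h import *
A=lambda p:((p[0]+.5)/3.15-.5+230,(p[1]+.5)/3.15-.5+85)
B=lambda p:((p[0]+.5)/3.6-.5+170,(p[1]+.5)/3.6-.5+125)
D=dict(paste=((197,113),(215,338),.068),flux=((339,208),(338,245),.04),bolt=((459,267),(425,139),.058),grease=((619,380),(525,66),.034),
p1=((147,290),(448,421),.014),p2=((219,352),(529,347),.014),p3=((294,417),(601,280),.014),p4=((373,485),(667,220),.014))
for k,(a,b,z) in D.items():
    x,y=ray("scene",A(a),z),ray("side",B(b),z); m=(x+y)/2;print(k,x.round(4),y.round(4),m.round(4),np.hypot(*m).round(3))
E
```

```text
paste [ 0.4321 -0.2395] [ 0.4346 -0.24  ] [ 0.4333 -0.2397] 0.495
flux [ 0.4288 -0.0966] [ 0.4305 -0.1029] [ 0.4297 -0.0998] 0.441
bolt [0.4336 0.0213] [0.4328 0.0145] [0.4332 0.0179] 0.434
grease [0.4384 0.1757] [0.4343 0.1721] [0.4364 0.1739] 0.47
p1 [ 0.5733 -0.1923] [ 0.5729 -0.1932] [ 0.5731 -0.1927] 0.605
p2 [ 0.5882 -0.1086] [ 0.5875 -0.11  ] [ 0.5879 -0.1093] 0.598
p3 [ 0.6034 -0.025 ] [ 0.6014 -0.0261] [ 0.6024 -0.0255] 0.603
p4 [0.6184 0.0591] [0.6163 0.058 ] [0.6173 0.0585] 0.62
```

```bash
python3 - <<'E'
from h import *
A=lambda p:((p[0]+.5)/3.15-.5+230,(p[1]+.5)/3.15-.5+85)
B=lambda p:((p[0]+.5)/3.6-.5+170,(p[1]+.5)/3.6-.5+125)
print("purple",ray("scene",A((573,483)),.058),ray("side",B((656,70)),.058))
print("brown",ray("scene",A((162,38)),.068),ray("side",B((66,390)),.068))
print("pen",ray("scene",A((610,312)),.01),ray("scene",A((500,232)),.01))
for z in (.12,.16,.2,.24): print("laptop top",z,ray("scene",(298,242),z),ray("side",(418,137),z))
print("hinge",ray("scene",(263,263),.02),ray("side",(407,240),.02))
print("caliper",ray("scene",(205,221),.008),ray("scene",(268,242),.008),"tape",ray("scene",(310,280),.019))
E
```

```text
purple [0.55120466 0.19097829] [0.55076852 0.18088719]
brown [ 0.38215326 -0.31241077] [ 0.38235229 -0.31685204]
pen [0.37056526 0.1367255 ] [0.35288158 0.0205841 ]
laptop top 0.12 [ 0.73391984 -0.00744595] [0.73180498 0.20088666]
laptop top 0.16 [0.74854343 0.00380191] [0.74468497 0.13410003]
laptop top 0.2 [0.76316702 0.01504977] [0.75756496 0.06731341]
laptop top 0.24 [0.77779061 0.02629763] [7.70444948e-01 5.26791019e-04]
hinge [ 0.78903331 -0.072719  ] [ 0.80409031 -0.07687752]
caliper [ 0.77705367 -0.26442795] [ 0.73448712 -0.09971757] tape [0.7610402  0.04337979]
```

Call:
jog_arm:
  plan:
    - [0.94, 0.84, 0, 0.18, 1]
    - [0.94, 0.84, 0, 0.18, 1]
    - [0.94, 0.84, 0, 0.18, 1]
    - [0.94, 0.84, 0, 0.18, 1]

```text
time: 0.5
tool_pos: [0.2097, -0.4399, 0.2267]
tool_rot: [-3.142, 0.0, 0.542]
contact_force: [-1.4, 0.0, -1.2]
opening: 0.0917
grip_force: 0.0
```

Call:
jog_arm:
  plan:
    - [0.94, 0.84, 0, 0.18, 1]
    - [0.94, 0.84, 0, 0.18, 1]
    - [0.94, 0.84, 0, 0.18, 1]
    - [0.94, 0.84, 0, 0.18, 1]

```text
time: 0.9
tool_pos: [0.2842, -0.3737, 0.2267]
tool_rot: [3.141, 0.001, 0.823]
contact_force: [0.2, -0.7, -0.2]
opening: 0.0917
grip_force: 0.0
```

Call:
jog_arm:
  plan:
    - [0.94, 0.84, 0, 0.18, 1]
    - [0.94, 0.84, 0, 0.18, 1]
    - [0.94, 0.84, 0, 0.18, 1]
    - [0.94, 0.84, 0, 0.18, 1]

```text
time: 1.3
tool_pos: [0.3591, -0.3072, 0.2266]
tool_rot: [-3.141, 0.001, 1.104]
contact_force: [-0.6, 0.4, -0.0]
opening: 0.0919
grip_force: 0.0
```

Call:
jog_arm:
  plan:
    - [0.92, 0.8, 0, 0.185, 1]
    - [0.92, 0.8, 0, 0.185, 1]
    - [0.92, 0.8, 0, 0.185, 1]
    - [0.92, 0.8, 0, 0.185, 1]
    - [0.92, 0.8, 0, 0.185, 1]
    - [0.92, 0.8, 0, 0.185, 1]

```text
time: 1.9
tool_pos: [0.4319, -0.2438, 0.2267]
tool_rot: [-3.141, 0.0, 1.393]
contact_force: [-0.3, 0.3, -0.3]
opening: 0.0917
grip_force: 0.0
```

```bash
python3 - <<'E'
from cell import readout,cams
import cv2,pickle
s=readout.observe();print(s['time'],s['tool_pos'],s['tool_rot'])
c=cams.calibration("wrist");pickle.dump(c,open("w1.pkl","wb"));cv2.imwrite("pics/w1.png",cams.read_camera("wrist"));print(c['world_from_camera'].round(3))
E
```

```text
1.9 [ 0.4319349  -0.24375205  0.22672161] [-3.14140892e+00  3.55379581e-04  1.39264082e+00]
[[ 0.984 -0.17  -0.051  0.444]
 [-0.177 -0.944 -0.279 -0.17 ]
 [-0.001  0.284 -0.959  0.385]
 [ 0.     0.     0.     1.   ]]
```

View pics/w1.png

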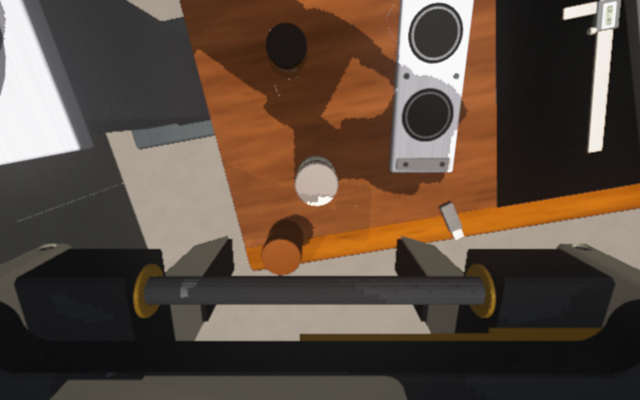

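The wrist view shows the paste lid at (317,184), the brown look-alike at (282,256), the flux lid at (287,46), and pads at (428,114) and (436,32).

```bash
python3 - <<'E'
from h import *
import pickle
c=pickle.load(open("w1.pkl","rb"))
for n,p,z in(("paste",(317,184),.068),("flux",(286.5,45.5),.04),("p1",(428,114),.014),("p2",(436,32),.014),("brown",(282,257),.068)):print(n,ray("",p,z,c).round(4))
E
```

```text
paste [ 0.4338 -0.2421]
flux [ 0.4276 -0.1007]
p1 [ 0.5737 -0.1952]
p2 [ 0.5885 -0.1112]
brown [ 0.3798 -0.3188]
```

Call:
jog_arm:
  plan:
    - [0.02, 0.03, -0.5, 0, 1]
    - [0.02, 0.03, -1, 0, 1]
    - [0.02, 0.03, -1, 0, 1]

```text
time: 2.25
tool_pos: [0.4315, -0.2384, 0.1428]
tool_rot: [-3.133, -0.004, 1.395]
contact_force: [0.9, -0.4, 1.3]
opening: 0.0915
grip_force: 0.0
```

Call:
jog_arm:
  plan:
    - [0, 0, -0.4, 0, 1]
    - [0, 0, -0.8, 0, 1]
    - [0, 0, -0.8, 0, 1]

```text
time: 2.55
tool_pos: [0.4331, -0.2392, 0.0813]
tool_rot: [-3.137, -0.002, 1.395]
contact_force: [0.4, -0.5, 1.1]
opening: 0.0919
grip_force: 0.0
```

Call:
jog_arm:
  plan:
    - [0, 0, -0.35, 0, 1]
    - [0, 0, -0.71, 0, 1]
    - [0, 0, -0.71, 0, 1]
    - [0, 0, -0.71, 0, 1]
    - [0, 0, -0.71, 0, -1]
    - [0, 0, -0.71, 0, -1]
    - [0, 0, -0.71, 0, -1]
    - [0, 0, -0.71, 0, -1]
    - [0, 0, -0.71, 0, -1]
    - [0, 0, -0.71, 0, -1]
    - [0, 0, -0.71, 0, -1]
    - [0, 0, -0.71, 0, -1]
  squeeze: 15

```text
time: 3.75
tool_pos: [0.4347, -0.2396, 0.0259]
tool_rot: [-3.142, -0.0, 1.397]
contact_force: [-0.9, 0.9, 0.8]
opening: 0.0457
grip_force: 15.0
```

Call:
jog_arm:
  plan:
    - [0, 0, 0.5, 0, -1]
    - [0, 0, 1, 0, -1]
    - [0.57, 0.93, 1, 0, -1]
    - [0.57, 0.93, 1, 0, -1]
    - [0.57, 0.93, 1, 0, -1]

```text
time: 4.25
tool_pos: [0.4817, -0.1621, 0.1062]
tool_rot: [3.141, -0.001, 1.4]
contact_force: [-0.0, -0.1, -0.1]
opening: 0.0454
grip_force: 15.0
```

Call:
jog_arm:
  plan:
    - [0.57, 0.93, 0, 0, -1]
    - [0.57, 0.93, 0, 0, -1]
    - [0.57, 0.93, 0, 0, -1]

```text
time: 4.55
tool_pos: [0.5273, -0.088, 0.1056]
tool_rot: [3.141, -0.001, 1.4]
contact_force: [0.5, -0.2, -0.9]
opening: 0.0454
grip_force: 15.0
```

Call:
jog_arm:
  plan:
    - [0.57, 0.93, 0, 0, -1]
    - [0.57, 0.93, 0, 0, -1]
    - [0.57, 0.93, 0, 0, -1]

```text
time: 4.85
tool_pos: [0.5728, -0.0141, 0.1056]
tool_rot: [3.141, -0.001, 1.4]
contact_force: [0.1, -0.5, -1.4]
opening: 0.0454
grip_force: 15.0
```

Call:
jog_arm:
  plan:
    - [0.57, 0.93, 0, 0, -1]
    - [0.57, 0.93, 0, 0, -1]
    - [0.57, 0.93, 0, 0, -1]
    - [0.57, 0.93, 0, 0, -1]
    - [0.57, 0.93, 0, 0, -1]
    - [0.57, 0.93, 0, 0, -1]

```text
time: 5.45
tool_pos: [0.6165, 0.0563, 0.1059]
tool_rot: [-3.141, 0.0, 1.395]
contact_force: [0.4, 0.5, 0.6]
opening: 0.0459
grip_force: 15.0
```

```bash
python3 - <<'E'
from cell import readout,cams
import cv2,pickle
s=readout.observe();print(s['time'],s['tool_pos'],s['tool_rot'])
c=cams.calibration("wrist");pickle.dump(c,open("w2.pkl","wb"));cv2.imwrite("pics/w2.png",cams.read_camera("wrist"))
E
```

```text
5.45 [0.61649468 0.05633985 0.10590835] [-3.14101806e+00  4.18332419e-04  1.39495823e+00]
```

View pics/w2.png

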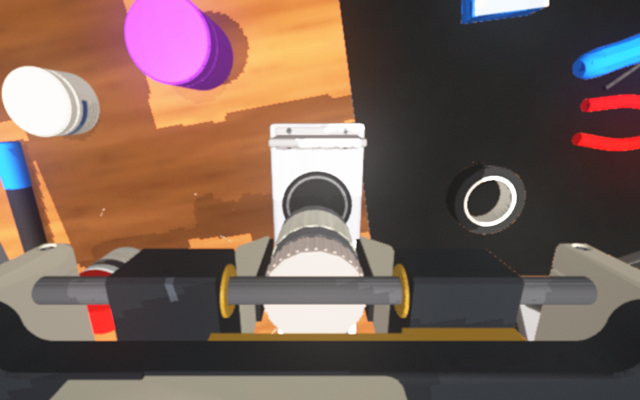

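The held paste jar is over its pad: pad outline spans about x 283–351, top at y 172; jar lid at about (315,290); grease pot lid at (38,101).

```bash
python3 - <<'E'
from h import *
import pickle
c=pickle.load(open("w2.pkl","rb"))
u=np.array([-.173,-.985])
t=ray("",(318,172),.014,c);print("padtop->centre",t+u*.030, "sides",ray("",(283,203),.014,c),ray("",(351,203),.014,c))
t=ray("",(313,334),.148,c);print("lid rear edge->centre",t-u*.023)
print("lid sides",ray("",(266,283),.148,c),ray("",(363,283),.148,c))
t=ray("",(318,207),.080,c);print("foot front->centre",t+u*.023)
print("grease",ray("",(37,102),.034,c))
E
```

```text
padtop->centre [0.6178201  0.05340381] sides [0.58909322 0.06183741] [0.64609168 0.05172908]
lid rear edge->centre [0.61487912 0.05804554]
lid sides [0.59566968 0.06454957] [0.63655387 0.05731063]
foot front->centre [0.61660227 0.05070638]
grease [0.43451615 0.17161597]
```

Call:
jog_arm:
  plan:
    - [0.01, 0, -0.3, 0, -1]
    - [0.01, 0, -0.6, 0, -1]
    - [0.01, 0, -0.75, 0, -1]
    - [0.01, 0, -0.81, 0, -1]
    - [0.01, 0, -0.81, 0, -1]
    - [0.01, 0, -0.81, 0, -1]

```text
time: 6.1
tool_pos: [0.6186, 0.0578, 0.0421]
tool_rot: [3.14, -0.0, 1.396]
contact_force: [0.2, 0.2, -0.9]
opening: 0.0459
grip_force: 15.0
```

Call:
jog_arm:
  plan:
    - [0, 0, 0, 0, 0.3]
    - [0, 0, 0, 0, 0.6]
    - [0, 0, 0, 0, 0.6]
    - [0, 0, 0, 0, 0.6]
    - [0, 0, 0.4, 0, 0.6]
    - [0, 0, 1, 0, 0.6]
    - [0, 0, 1, 0, 0.6]
    - [0, 0, 1, 0, 0.6]

```text
time: 6.9
tool_pos: [0.6186, 0.0579, 0.1226]
tool_rot: [3.138, -0.0, 1.397]
contact_force: [-0.4, 0.3, -0.1]
opening: 0.0735
grip_force: 0.0
```

Call:
jog_arm:
  plan:
    - [-0.77, -0.39, 0, 0, 0.6]
    - [-0.77, -0.39, 0, 0, 0.6]
    - [-0.77, -0.39, 0, 0, 0.6]

```text
time: 7.2
tool_pos: [0.5533, 0.0261, 0.1197]
tool_rot: [-3.137, 0.001, 1.395]
contact_force: [-0.2, 0.6, 0.7]
opening: 0.0737
grip_force: 0.0
```

Call:
jog_arm:
  plan:
    - [-0.77, -0.39, 0, 0, 0.6]
    - [-0.77, -0.39, 0, 0, 0.6]
    - [-0.77, -0.39, 0, 0, 0.6]

```text
time: 7.5
tool_pos: [0.4932, -0.0048, 0.1205]
tool_rot: [-3.139, 0.0, 1.395]
contact_force: [0.8, -0.1, 0.4]
opening: 0.0732
grip_force: 0.0
```

Call:
jog_arm:
  plan:
    - [-0.77, -0.39, 0, 0, 0.6]
    - [-0.77, -0.39, 0, 0, 0.6]
    - [-0.77, -0.39, 0, 0, 0.6]
    - [-0.77, -0.39, 0, 0, 0.6]
    - [-0.77, -0.39, 0, 0, 0.6]

```text
time: 8.0
tool_pos: [0.4349, -0.0354, 0.1212]
tool_rot: [3.14, -0.0, 1.397]
contact_force: [-0.1, 0.0, 0.5]
opening: 0.0734
grip_force: 0.0
```

```bash
python3 - <<'E'
from cell import readout
from h import *
import cv2
s=readout.observe();print(s['time'],s['tool_pos'],s['tool_rot'])
c=cams.calibration("wrist");im=cams.read_camera("wrist");cv2.imwrite("pics/w3.png",im)
h=cv2.cvtColor(im,cv2.COLOR_BGR2HSV);m=((h[...,0]<5)|(h[...,0]>174))&(h[...,1]>180)&(h[...,2]>90)
print(np.percentile(np.argwhere(m),[0,2,50,98,100],axis=0))
E
```

```text
8.0 [ 0.43494865 -0.03540116  0.12122339] [ 3.13995868e+00 -1.19652573e-04  1.39714431e+00]
[[109. 261.]
 [113. 264.]
 [145. 297.]
 [178. 329.]
 [182. 332.]]
```

View pics/w3.png

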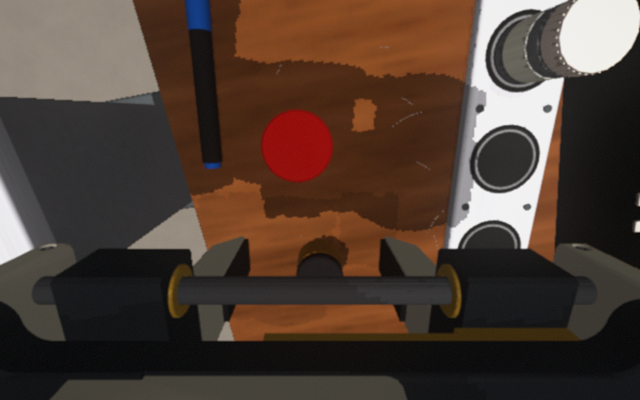

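The red lid is at (296.5,145.5), pad 3 at (505,158); the paste jar stands on its pad at the upper right.

```bash
python3 - <<'E'
from h import *
c=cams.calibration("wrist")
print("bolt",ray("",(296.5,145.5),.058,c),"p3",ray("",(505,158.5),.014,c))
print("bolt w edges",ray("",(261,145.5),.058,c),ray("",(332,145.5),.058,c),"paste lid",ray("",(600,33),.082,c))
E
```

```text
bolt [0.42990113 0.01824427] p3 [ 0.60255141 -0.02780709]
bolt w edges [0.40494674 0.02261574] [0.4548602  0.01387198] paste lid [0.6163565  0.05318355]
```

Call:
jog_arm:
  plan:
    - [-0.04, 0.67, 0, 0, 1]
    - [-0.04, 0.67, -0.2, 0, 1]
    - [-0.04, 0.67, -0.6, 0, 1]
    - [-0.04, 0.67, -0.6, 0, 1]

```text
time: 8.45
tool_pos: [0.4283, 0.019, 0.0706]
tool_rot: [-3.136, 0.0, 1.398]
contact_force: [0.5, 0.4, 0.0]
opening: 0.0917
grip_force: 0.0
```

Call:
jog_arm:
  plan:
    - [0, 0, -0.35, 0, 1]
    - [0, 0, -0.64, 0, 1]
    - [0, 0, -0.64, 0, 1]
    - [0, 0, -0.64, 0, 1]
    - [0, 0, -0.64, 0, -1]
    - [0, 0, -0.64, 0, -1]
    - [0, 0, -0.64, 0, -1]
    - [0, 0, -0.64, 0, -1]
    - [0, 0, -0.64, 0, -1]
    - [0, 0, -0.64, 0, -1]
    - [0, 0, -0.64, 0, -1]

```text
time: 9.55
tool_pos: [0.4301, 0.0179, 0.0221]
tool_rot: [3.141, 0.0, 1.397]
contact_force: [0.3, -0.2, 2.4]
opening: 0.0513
grip_force: 15.0
```

Call:
jog_arm:
  plan:
    - [0, 0, 0.5, 0, -1]
    - [0, 0, 1, 0, -1]
    - [0.72, -0.18, 1, 0, -1]
    - [0.72, -0.18, 1, 0, -1]
    - [0.72, -0.18, 1, 0, -1]

```text
time: 10.05
tool_pos: [0.4884, 0.0031, 0.1017]
tool_rot: [3.141, 0.0, 1.396]
contact_force: [-1.4, 0.2, -1.3]
opening: 0.0516
grip_force: 15.0
```

Call:
jog_arm:
  plan:
    - [0.72, -0.18, 0, 0, -1]
    - [0.72, -0.18, 0, 0, -1]
    - [0.72, -0.18, 0, 0, -1]

```text
time: 10.35
tool_pos: [0.5448, -0.011, 0.1006]
tool_rot: [-3.139, 0.0, 1.396]
contact_force: [-0.6, -0.6, -0.9]
opening: 0.0522
grip_force: 15.0
```

Call:
jog_arm:
  plan:
    - [0.72, -0.18, 0, 0, -1]
    - [0.72, -0.18, 0, 0, -1]
    - [0.72, -0.18, 0, 0, -1]
    - [0.72, -0.18, 0, 0, -1]
    - [0.72, -0.18, 0, 0, -1]

```text
time: 10.85
tool_pos: [0.6012, -0.0247, 0.1019]
tool_rot: [-3.14, -0.0, 1.397]
contact_force: [0.1, -0.4, -0.6]
opening: 0.052
grip_force: 15.0
```

Call:
jog_arm:
  plan:
    - [0.01, -0.02, -0.3, 0, -1]
    - [0.01, -0.02, -0.6, 0, -1]
    - [0.01, -0.02, -0.75, 0, -1]
    - [0.01, -0.02, -0.82, 0, -1]
    - [0.01, -0.02, -0.82, 0, -1]
    - [0.01, -0.02, -0.82, 0, -1]

```text
time: 11.45
tool_pos: [0.6039, -0.0268, 0.0372]
tool_rot: [3.14, -0.0, 1.397]
contact_force: [0.7, 0.4, -0.6]
opening: 0.0514
grip_force: 15.0
```

Call:
jog_arm:
  plan:
    - [0, 0, 0, 0, 0.3]
    - [0, 0, 0, 0, 0.7]
    - [0, 0, 0, 0, 0.7]
    - [0, 0, 0, 0, 0.7]
    - [0, 0, 0.4, 0, 0.7]
    - [0, 0, 1, 0, 0.7]
    - [0, 0, 1, 0, 0.7]
    - [0, 0, 1, 0, 0.7]

```text
time: 12.25
tool_pos: [0.6042, -0.027, 0.1177]
tool_rot: [3.138, -0.0, 1.397]
contact_force: [-0.1, -0.1, -1.0]
opening: 0.078
grip_force: 0.0
```

Call:
jog_arm:
  plan:
    - [-0.72, -0.52, 0, 0, 0.7]
    - [-0.72, -0.52, 0, 0, 0.7]
    - [-0.72, -0.52, 0, 0, 0.7]

```text
time: 12.55
tool_pos: [0.5429, -0.0694, 0.1149]
tool_rot: [-3.137, 0.0, 1.394]
contact_force: [0.2, -0.1, 0.2]
opening: 0.078
grip_force: 0.0
```

Call:
jog_arm:
  plan:
    - [-0.72, -0.52, 0, 0, 0.7]
    - [-0.72, -0.52, 0, 0, 0.7]
    - [-0.72, -0.52, 0, 0, 0.7]

```text
time: 12.85
tool_pos: [0.4865, -0.1107, 0.1155]
tool_rot: [-3.139, -0.0, 1.394]
contact_force: [-0.1, -0.2, -0.1]
opening: 0.0779
grip_force: 0.0
```

Call:
jog_arm:
  plan:
    - [-0.72, -0.52, 0, 0, 0.7]
    - [-0.72, -0.52, 0, 0, 0.7]
    - [-0.72, -0.52, 0, 0, 0.7]
    - [-0.72, -0.52, 0, 0, 0.7]
    - [-0.72, -0.52, 0, 0, 0.7]

```text
time: 13.35
tool_pos: [0.432, -0.1511, 0.1162]
tool_rot: [3.141, -0.0, 1.397]
contact_force: [-0.1, -0.4, -0.3]
opening: 0.0781
grip_force: 0.0
```

```bash
python3 - <<'E'
from cell import readout
from h import *
import cv2
s=readout.observe();print(s['time'],s['tool_pos'],s['tool_rot'])
im=cams.read_camera("wrist");cv2.imwrite("pics/w4.png",im)
E
```

```text
13.35 [ 0.43203677 -0.15112759  0.11622551] [ 3.14079457e+00 -1.67226487e-04  1.39742491e+00]
```

View pics/w4.png

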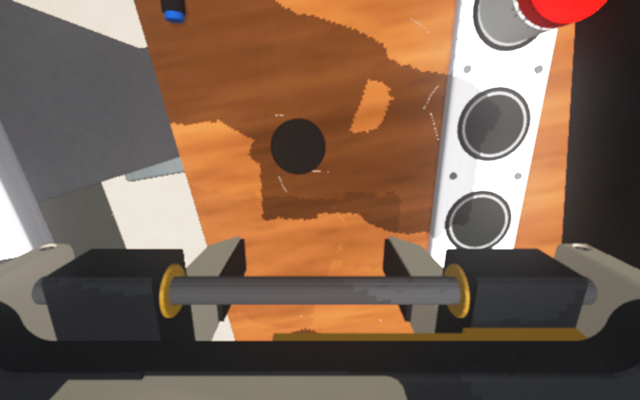

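The flux lid is at (298.5,146), pad 2 at (493,124), pad 1 at (478,220); the bolt pot stands on its pad at the top right.

```bash
python3 - <<'E'
from h import *
c=cams.calibration("wrist")
print("flux",ray("",(298.5,146),.04,c),"p2",ray("",(493.5,124),.014,c),"p1",ray("",(478,220),.014,c))
E
```

```text
flux [ 0.42755978 -0.09929251] p2 [ 0.58739941 -0.11174145] p1 [ 0.57291298 -0.19429436]
```

Call:
jog_arm:
  plan:
    - [-0.05, 0.65, 0, 0, 0.8]
    - [-0.05, 0.65, -0.2, 0, 0.8]
    - [-0.05, 0.65, -0.6, 0, 0.8]
    - [-0.05, 0.65, -0.6, 0, 0.8]

```text
time: 13.8
tool_pos: [0.4253, -0.0979, 0.0659]
tool_rot: [-3.136, -0.001, 1.398]
contact_force: [0.6, -0.2, 0.1]
opening: 0.0826
grip_force: 0.0
```

Call:
jog_arm:
  plan:
    - [0, 0, -0.35, 0, 0.8]
    - [0, 0, -0.65, 0, 0.8]
    - [0, 0, -0.74, 0, 0.8]
    - [0, 0, -0.74, 0, 0.8]
    - [0, 0, -0.74, 0, -1]
    - [0, 0, -0.74, 0, -1]
    - [0, 0, -0.74, 0, -1]
    - [0, 0, -0.74, 0, -1]
    - [0, 0, -0.74, 0, -1]
    - [0, 0, -0.74, 0, -1]
    - [0, 0, -0.74, 0, -1]

```text
time: 14.9
tool_pos: [0.427, -0.0998, 0.0094]
tool_rot: [3.141, 0.0, 1.397]
contact_force: [-0.1, 0.3, 3.8]
opening: 0.0416
grip_force: 15.0
```

Call:
jog_arm:
  plan:
    - [0, 0, 0.5, 0, -1]
    - [0, 0, 1, 0, -1]
    - [1, -0.07, 1, 0, -1]
    - [1, -0.07, 1, 0, -1]
    - [1, -0.07, 1, 0, -1]
    - [1, -0.07, 1, 0, -1]

```text
time: 15.5
tool_pos: [0.5059, -0.1049, 0.0883]
tool_rot: [-3.139, -0.0, 1.397]
contact_force: [-1.2, 0.0, -0.9]
opening: 0.0418
grip_force: 15.0
```

Call:
jog_arm:
  plan:
    - [1, -0.07, 0, 0, -1]
    - [1, -0.07, 0, 0, -1]
    - [1, -0.07, 0, 0, -1]
    - [1, -0.07, 0, 0, -1]
    - [1, -0.07, 0, 0, -1]
    - [1, -0.07, 0, 0, -1]

```text
time: 16.1
tool_pos: [0.5854, -0.1107, 0.089]
tool_rot: [-3.14, -0.0, 1.396]
contact_force: [-0.3, 0.1, -1.1]
opening: 0.0418
grip_force: 15.0
```

Call:
jog_arm:
  plan:
    - [0.01, 0, -0.3, 0, -1]
    - [0.01, 0, -0.6, 0, -1]
    - [0.01, 0, -0.75, 0, -1]
    - [0.01, 0, -0.81, 0, -1]
    - [0.01, 0, -0.81, 0, -1]
    - [0.01, 0, -0.81, 0, -1]

```text
time: 16.7
tool_pos: [0.5881, -0.1111, 0.0253]
tool_rot: [3.14, 0.0, 1.397]
contact_force: [0.4, 0.5, -1.1]
opening: 0.0416
grip_force: 15.0
```

Call:
jog_arm:
  plan:
    - [0, 0, 0, 0, 0.3]
    - [0, 0, 0, 0, 0.7]
    - [0, 0, 0, 0, 0.7]
    - [0, 0, 0, 0, 0.7]
    - [0, 0, 0.4, 0, 0.7]
    - [0, 0, 1, 0, 0.7]
    - [0, 0, 1, 0, 0.7]
    - [0, 0, 1, 0, 0.7]

```text
time: 17.5
tool_pos: [0.5882, -0.1111, 0.1057]
tool_rot: [3.138, 0.0, 1.397]
contact_force: [0.6, 0.6, -0.6]
opening: 0.0779
grip_force: 0.0
```

Call:
jog_arm:
  plan:
    - [-0.64, 0.97, 0, 0, 0.7]
    - [-0.64, 0.97, 0, 0, 0.7]
    - [-0.64, 0.97, 0, 0, 0.7]

```text
time: 17.8
tool_pos: [0.5319, -0.0294, 0.1026]
tool_rot: [-3.135, -0.001, 1.4]
contact_force: [-0.3, -0.5, 0.1]
opening: 0.0779
grip_force: 0.0
```

Call:
jog_arm:
  plan:
    - [-0.64, 0.97, 0.1, 0, 0.7]
    - [-0.64, 0.97, 0.1, 0, 0.7]
    - [-0.64, 0.97, 0.1, 0, 0.7]

```text
time: 18.1
tool_pos: [0.4818, 0.0473, 0.1115]
tool_rot: [-3.137, -0.0, 1.4]
contact_force: [-0.1, -0.1, -0.4]
opening: 0.0781
grip_force: 0.0
```

Call:
jog_arm:
  plan:
    - [-0.64, 0.97, 0.1, 0, 0.7]
    - [-0.64, 0.97, 0.1, 0, 0.7]
    - [-0.64, 0.97, 0.1, 0, 0.7]
    - [-0.64, 0.97, 0.1, 0, 0.7]
    - [-0.64, 0.97, 0.1, 0, 0.7]

```text
time: 18.6
tool_pos: [0.4348, 0.1211, 0.12]
tool_rot: [3.141, 0.0, 1.396]
contact_force: [-0.4, 0.3, -0.6]
opening: 0.0782
grip_force: 0.0
```

```bash
python3 - <<'E'
from cell import readout
from h import *
import cv2
s=readout.observe();print(s['time'],s['tool_pos'],s['tool_rot'])
im=cams.read_camera("wrist");cv2.imwrite("pics/w5.png",im)
E
```

```text
18.6 [0.43477151 0.12113881 0.11996034] [3.14135994e+00 3.48034025e-04 1.39597709e+00]
```

View pics/w5.png

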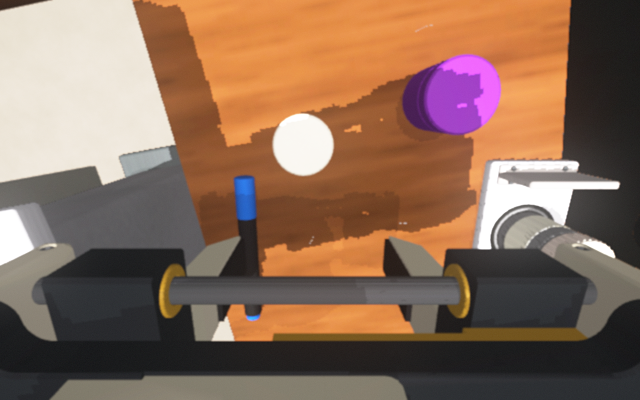

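The white grease lid is at (303,144.5); the purple look-alike is at (462,94), and the pen's end at (245,178) is clear of the fingers.

```bash
python3 - <<'E'
from h import *
c=cams.calibration("wrist")
print("grease",ray("",(303,144.5),.034,c),"pen",ray("",(237,178),.01,c),ray("",(254,178),.01,c),"purple left foot",ray("",(405,105),.03,c))
E
```

```text
grease [0.43354037 0.17235035] pen [0.36890977 0.1514799 ] [0.38383149 0.14883672] purple left foot [0.51638158 0.18782042]
```

Call:
jog_arm:
  plan:
    - [-0.01, 0.645, 0, 0, 0.7]
    - [-0.01, 0.645, -0.2, 0, 0.7]
    - [-0.01, 0.645, -0.6, 0, 0.7]
    - [-0.01, 0.645, -0.6, 0, 0.7]

```text
time: 19.05
tool_pos: [0.4313, 0.1724, 0.0693]
tool_rot: [-3.135, 0.003, 1.396]
contact_force: [-0.3, -0.5, 0.6]
opening: 0.078
grip_force: 0.0
```

Call:
jog_arm:
  plan:
    - [0, 0, -0.35, 0, 0.7]
    - [0, 0, -0.65, 0, 0.7]
    - [0, 0, -0.8, 0, 0.7]
    - [0, 0, -0.8, 0, 0.7]
    - [0, 0, -0.8, 0, -1]
    - [0, 0, -0.8, 0, -1]
    - [0, 0, -0.8, 0, -1]
    - [0, 0, -0.8, 0, -1]
    - [0, 0, -0.8, 0, -1]
    - [0, 0, -0.8, 0, -1]
    - [0, 0, -0.8, 0, -1]

```text
time: 20.15
tool_pos: [0.4336, 0.1736, 0.0089]
tool_rot: [3.14, -0.0, 1.397]
contact_force: [-0.0, -0.3, 6.0]
opening: 0.0475
grip_force: 15.0
```

Call:
jog_arm:
  plan:
    - [0, 0, 0.5, 0, -1]
    - [0, 0, 1, 0, -1]
    - [0.34, -0.92, 1, 0, -1]
    - [0.34, -0.92, 1, 0, -1]
    - [0.34, -0.92, 1, 0, -1]
    - [0.34, -0.92, 1, 0, -1]

```text
time: 20.75
tool_pos: [0.4599, 0.0997, 0.0881]
tool_rot: [-3.141, -0.0, 1.395]
contact_force: [-0.5, -0.8, -1.1]
opening: 0.0476
grip_force: 15.0
```

Call:
jog_arm:
  plan:
    - [0.34, -0.92, 0.1, 0, -1]
    - [0.34, -0.92, 0.1, 0, -1]
    - [0.34, -0.92, 0.1, 0, -1]
    - [0.34, -0.92, 0.1, 0, -1]

```text
time: 21.15
tool_pos: [0.4868, 0.0271, 0.0959]
tool_rot: [-3.14, -0.0, 1.396]
contact_force: [0.4, 0.2, -0.8]
opening: 0.0476
grip_force: 15.0
```

Call:
jog_arm:
  plan:
    - [0.35, -0.92, 0, 0, -1]
    - [0.35, -0.92, 0, 0, -1]
    - [0.35, -0.92, 0, 0, -1]
    - [0.35, -0.92, 0, 0, -1]

```text
time: 21.55
tool_pos: [0.5147, -0.046, 0.0958]
tool_rot: [-3.14, -0.001, 1.397]
contact_force: [-0.3, 0.6, -1.1]
opening: 0.0469
grip_force: 15.0
```

Call:
jog_arm:
  plan:
    - [0.35, -0.92, 0, 0, -1]
    - [0.35, -0.92, 0, 0, -1]
    - [0.35, -0.92, 0, 0, -1]
    - [0.35, -0.92, 0, 0, -1]

```text
time: 21.95
tool_pos: [0.5427, -0.1192, 0.0958]
tool_rot: [-3.14, -0.001, 1.397]
contact_force: [0.2, 0.8, -0.8]
opening: 0.0478
grip_force: 15.0
```

Call:
jog_arm:
  plan:
    - [0.35, -0.92, 0, 0, -1]
    - [0.35, -0.92, 0, 0, -1]
    - [0.35, -0.92, 0, 0, -1]
    - [0.35, -0.92, 0, 0, -1]
    - [0.35, -0.92, 0, 0, -1]
    - [0.35, -0.92, 0, 0, -1]

```text
time: 22.55
tool_pos: [0.5711, -0.1927, 0.0964]
tool_rot: [-3.141, -0.0, 1.398]
contact_force: [0.0, -0.3, -0.4]
opening: 0.0474
grip_force: 15.0
```

Call:
jog_arm:
  plan:
    - [0.01, -0.01, -0.3, 0, -1]
    - [0.01, -0.01, -0.6, 0, -1]
    - [0.01, -0.01, -0.8, 0, -1]
    - [0.01, -0.01, -0.9, 0, -1]
    - [0.01, -0.01, -0.9, 0, -1]
    - [0.01, -0.01, -0.9, 0, -1]

```text
time: 23.15
tool_pos: [0.5727, -0.1951, 0.0251]
tool_rot: [3.14, 0.0, 1.397]
contact_force: [0.3, 0.4, 0.3]
opening: 0.0476
grip_force: 15.0
```

Call:
jog_arm:
  plan:
    - [0, 0, 0, 0, 0.3]
    - [0, 0, 0, 0, 0.7]
    - [0, 0, 0, 0, 0.7]
    - [0, 0, 0, 0, 0.7]
    - [0, 0, 0.4, 0, 0.7]
    - [0, 0, 1, 0, 0.7]
    - [0, 0, 1, 0, 0.7]
    - [0, 0, 1, 0, 0.7]

```text
time: 23.95
tool_pos: [0.5729, -0.1956, 0.1058]
tool_rot: [3.138, 0.001, 1.397]
contact_force: [0.2, 0.0, -0.3]
opening: 0.078
grip_force: 0.0
```

Call:
jog_arm:
  plan:
    - [-1, -0.5, 1, 0, 0.7]
    - [-1, -0.5, 1, 0, 0.7]
    - [-1, -0.5, 1, 0, 0.7]
    - [-1, -0.5, 1, 0, 0.7]
    - [-1, -0.5, 1, 0, 0.7]

```text
time: 24.45
tool_pos: [0.4923, -0.2349, 0.1832]
tool_rot: [-3.141, -0.001, 1.396]
contact_force: [-0.3, -0.6, -0.4]
opening: 0.078
grip_force: 0.0
```

Call:
jog_arm:
  plan:
    - [-1, -0.5, 0, 0, 0.7]
    - [-1, -0.5, 0, 0, 0.7]
    - [-1, -0.5, 0, 0, 0.7]
    - [-1, -0.5, 0, 0, 0.7]
    - [-1, -0.5, 0, 0, 0.7]

```text
time: 24.95
tool_pos: [0.4133, -0.2746, 0.1834]
tool_rot: [-3.141, -0.001, 1.398]
contact_force: [1.1, -0.0, 0.5]
opening: 0.0778
grip_force: 0.0
```

```bash
python3 - <<'E'
from cell import cams
import cv2
a=cams.read_camera("scene")[120:290,200:420];b=cams.read_camera("side")[125:290,230:400]
cv2.imwrite("pics/fa.png",cv2.resize(a,None,fx=3.5,fy=3.5,interpolation=cv2.INTER_CUBIC));cv2.imwrite("pics/fb.png",cv2.resize(b,None,fx=3.6,fy=3.6,interpolation=cv2.INTER_CUBIC))
E
```

```text
(no output)
```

View pics/fa.png

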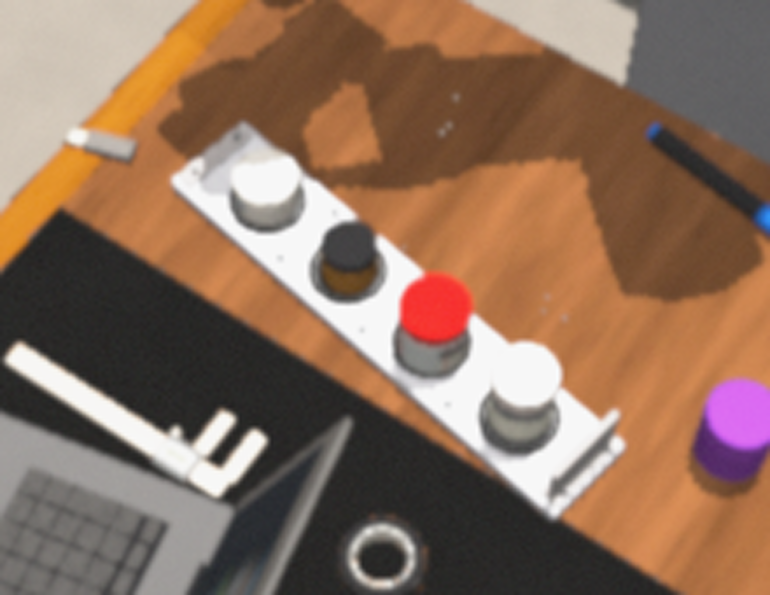

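View pics/fb.png

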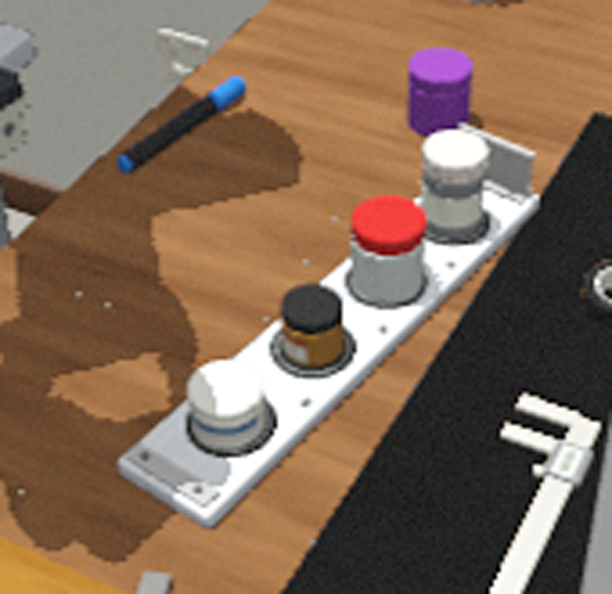

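All four stand upright on their pads in the right order. Before handing in, I'll check how well they are centred, using the lid centres in both views.

```bash
python3 - <<'E'
from h import *
A=lambda p:((p[0]+.5)/3.5-.5+200,(p[1]+.5)/3.5-.5+120)
B=lambda p:((p[0]+.5)/3.6-.5+230,(p[1]+.5)/3.6-.5+125)
P=np.array([[.6173,.0585],[.6024,-.0255],[.5879,-.1093],[.5731,-.1927]])
for i,(a,b,z) in enumerate((((525,373),(456,153),.082),((436,306),(388,223),.072),((349,244),(312,308),.054),((266,182),(224,389),.048))):
    x,y=ray("scene",A(a),z),ray("side",B(b),z);print(((x-P[i])*1e3).round(1),((y-P[i])*1e3).round(1))
E
```

```text
[ 1.5 -0.2] [ 2.4 -7.7]
[2.8 3.6] [ 2.9 -6.1]
[1.9 3.2] [ 1.8 -4.4]
[4.9 4.2] [-0.6 -5.5]
```

The two views' errors average to under 4 mm from each pad centre, so I'm handing in.

```bash
python3 -c "
from cell import ticket;print(ticket.hand_in())"
```

```text
the job is handed in; nothing more can be done
None
```

I handed the job in at about 25 s: paste jar, bolt pot, flux jar and grease pot stand upright on the pads, tallest next to the end plate, each measured within about 4 mm of its pad's centre when both views are averaged (single views differed by up to 8 mm).

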